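# Function check of the bench emergency stop

### The arm

A 6-joint arm with a two-finger parallel gripper is mounted at the origin on the work surface. World frame = base frame: x ahead of the robot, y to its left, z up, the work surface at z = 0. Lengths are in mm, angles in degrees, forces in N, time in s.
With the tool pointing down it reaches from about 350 to 850 mm from the base axis. Payload 8.1 kg.
Tool frame: the origin (TCP) lies between the finger pads; the fingertips stand 11 mm ahead of it and the grasp point (between the pads) lies 8 mm behind it; z points along the fingers, y is the line along which they close (so a half turn about z gives the same grasp; the last joint's range is limited). The gripper opens to 85 mm and grips with 20 to 120 N. Pads are 22 mm wide; open, the fingers measure 114 mm over their backs; the gripper's body (76 mm by 85 mm) begins 54 mm behind the grasp point. The pads swing forward as they close: fully open they stand 13 mm farther back than shut.
Start: joints at [-81.498, 7.471, 85.268, -0, 87.261, -4.893], TCP at [139.026, -583.675, 205.892] pointing down, gripper open.
Joint ranges: [-169.43, 169.43], [-51.17, 129.36], [1.28, 143.12], [-76.62, 256.62], [0, 156.53], [-152.29, 152.29]. Speed limits (degrees/s): [136.94, 136.94, 159.86, 180, 180, 180].

### API

Orientations are given as [roll, pitch, yaw] about the fixed x, y, z axes, in that order (R = Rz(yaw) Ry(pitch) Rx(roll)).
In Python, from bench import r, snapshot, get_calibration gives the robot as it stands.
- The arm moves only by the tool step_arm, never from a script. Its argument "rows" is a list of rows, each a list of 2 entries, a list of its own where there are three numbers: the shift along the tool's x, y, z in mm, then the turn about the tool's z in degrees. In form: [[[tx, ty, tz], yaw], ...]. A call has 1 to 12 rows; each row is the pose to reach, as a shift and turn from the pose commanded when the call began, along the tool's axes at that moment; what a row does not reach only later rows make up. A row lasts 1/10 s, in which the tool goes at most 50 mm and 8.59 degrees, less where a joint would pass 70% of its speed; a pose out of reach is approached as far as the arm can. A call with a gripper value outside its range is refused whole. "fingers" is the opening, from 0 (shut) to 1 (fully open), set as the call begins (left out, the last holds). The fingers move at their own pace and stop on an object; "squeeze" is the grip in N (left out, the last holds). Time passes only in rows, so rows that repeat a pose let the fingers close. It gives the time, the measured TCP pose, the force, the opening and the grip force at its end, in the units of the state.
- r.sense(): the state, without advancing time (a new reading comes with each control period).
- snapshot(name): name is "scene" or "side" or "wrist"; returns the picture (420x560x3 uint8, blue, green, red); there is no depth.
- get_calibration(name): a dict with "fovy" (degrees; the focal length in pixels is half the picture's height over the tangent of half this angle, whatever the lens; pixels are square), "cx", "cy" (the principal point, pixels), "eye" and "orientation" of the camera in the world. Camera axes: x right, y up, looking along -z (the intrinsics and any distortion apply to the point x, -y, -z); pixel columns grow to the right and rows downward; lengths in mm; the calibration is good to about 2 mm. A picture is of the moment at which its call begins: read the wrist's pose just before it. get_calibration takes no time and is no camera call; for the wrist camera it gives the pose at the moment of the call.
- r.hand_in(): hands the job in; it is judged then, once.
The state is a dict: "time": time; "joint_pos": joint angles; "qd": joint speeds; "joint_efforts": joint torques, N m; "tool_pos": TCP position; "tcp_rot": TCP orientation; "ft_force": force on the tool from outside, world axes, zero at the start; "wrist_torque": the same for the moment, N m; "finger_gap": finger opening in mm; "grip_force": force on a finger pad.
Only numpy, scipy, OpenCV 4.12 (cv2) and the standard library are available. Lean on these libraries where they do the work, as an engineer would, in place of code of your own. Each camera call takes 0.05 s, during which the arm holds its last target. There are 200 camera calls.

### The job

Check the red emergency-stop button on the yellow-topped box: with the fingertips, push it in until it latches and let go of it so that it is seen to stay in by itself, then twist it clockwise (seen from above) by pushing one side of its turning bar until it unlatches, and leave it popped out and turned back. Do not pinch the bar between the fingers; leave the green start button and the other things on the bench as they are.

Things in the scene. Friction and masses are not known exactly. Their poses are not given: they have to be found in the camera images.
- station: Emergency-stop box, grey with a yellow top, 80 x 80 mm, 70 mm high, screwed to the bench (fixed). Origin at the centre of its underside, z up; the button's axis is its z axis. Its x axis lies along the turning bar when the button is not twisted.
- mushroom: Red mushroom head, 64 mm in diameter, 14 mm thick; origin on the axis at the centre of its underside, 86 mm above the bench when out. On its flat top, along the head's own x axis, stands a turning bar 58 mm long, centred: a red core 6 mm thick, its top (white line) 36 mm above the origin, with a dark red cheek 4 mm thick on each side (tops 31 mm above the origin): 14 mm thick in all.
- cheek_l: Dark red cheek on the +y side of the turning bar (head's own axes), its outer face 7 mm from the bar's middle plane, 56 mm long; same origin and axes as the mushroom. Touching both cheeks hard at the same time counts as pinching the bar.
- cheek_r: Dark red cheek on the -y side of the turning bar, otherwise the same as cheek_l, mirrored.
- bar_top (a point): Middle of the top of the turning bar, on the button's axis: 122 mm above the bench when out, about 115 mm when latched. Pushing straight down here presses the button.
- bar_end (a point): Top of the turning bar 28 mm from the axis, towards the head's own +x end.
- stop_press (a joint): How far the button is pushed in, m: 0 out, 0.009 full stroke. It latches when pushed past about 0.008, best to the end of the stroke; when let go it then stays at about 0.007. A spring pushes it out with 3 to 4 N; getting past the latch takes about 8 N. When the latch is released it pops out to 0 (7 mm), also while the bar is still being pushed.
- stop_twist (a joint): How far the head is twisted clockwise seen from above, rad: 0 at rest, 0.9 at the end stop. The latch is released at 0.4 to 0.5 rad. Takes up to about 0.07 N m (some 3 N near the end of the bar); a weak spring turns it back to 0 when let go. The bar's sides are smooth plastic.
- start_box: Grey box with the green start button, 70 x 70 mm, 45 mm high, fixed to the bench; origin at the centre of its underside. Leave it alone.
- start_button (a joint): How far the green start button (26 mm across, its top 67 mm above the bench) is pressed, m: 0 out, 0.005 full. Must not be pressed.
- multimeter: Green digital multimeter lying on its back, 75 x 150 x 34 mm (40 mm at the dial), loose; origin at the centre of its underside. Leave it alone.
- spray_can: Red spray can, 54 mm in diameter, 150 mm high, standing loose; origin at the centre of its base. Leave it alone.
- screwdriver: Screwdriver with a red handle lying loose on the bench between the other things, 180 mm long along its x axis. Leave it alone.
Not all that is in view belongs to the job. Leave any blue or orange look-alike of the station alone.

How it is judged:
By the outcome, as a careful person would: the job done as asked, in the order asked, and still so for the second after the job is handed in, with the robot touching nothing.
It also fails if it takes over 48 s, if anything falls off the work surface, if the arm or the gripper's body presses on something with over 40 N, if the wrist force passes 120 N, or if a joint passes its speed limit or range.

## Working session

There is one attempt and no reset: what is moved stays moved. The work goes in short steps, Python scripts to look and compute and a tool call to move; the robot and the scene stay as the last step left them, time stands still between calls to the robot, and variables do not carry over. Pictures are saved under pics/ and viewed, at most 10 in all, crops included, and the job is handed in when it is done.

Besides the shell and the picture viewer there is one more tool, called as name([rows], argument=value, ...), one row to a line, values as JSON. step_arm: Moves the arm, as the interface text tells. Its arguments: {"type":"object","properties":{"rows":{"type":"array"},"fingers":{"type":"number"},"squeeze":{"type":"number"}},"required":["rows"]}

```bash
mkdir -p pics; ls
python3 - <<'E'
from bench import r, snapshot, get_calibration
import cv2
for n in("scene","side","wrist"):
    print(n,get_calibration(n)); cv2.imwrite(f"pics/{n}0.png",snapshot(n))
s=r.sense();print(s)
E
```

```text
pics
scene {'fovy': 50.801475151430914, 'cx': 278.79455699499, 'cy': 211.4404617865339, 'eye': array([1107.62192014, -488.80181156,  568.53077476]), 'orientation': array([56.86480881, -1.42652174, 45.76855001])}
side {'fovy': 45.50059104788369, 'cx': 292.32563169272703, 'cy': 205.19726476654498, 'eye': array([ 309.69183882, -398.0129701 ,  735.47250817]), 'orientation': array([ 39.27546169,  -0.55429834, -38.02576241])}
wrist {'fovy': 64.73096281069024, 'cx': 282.20135074356165, 'cy': 209.9989658442483, 'eye': array([ 215.56587646, -565.66147869,  373.38350864]), 'orientation': array([-1.78904650e+01,  4.03307550e-02, -7.65967465e+01])}
{'time': 0.15, 'joint_pos': array([-8.14998071e+01,  7.50784264e+00,  8.53153125e+01, -1.09874829e-03,
        8.72611090e+01, -4.89448231e+00]), 'qd': array([ 0.03066729, -0.19075516, -0.20017516, -0.04428563, -0.11911458,
        0.02104391]), 'joint_efforts': array([ 1.48953917e-03, -5.70062220e+01, -5.01159668e+01,  1.17769167e-05,
        9.69709625e-03,  5.40126450e-06]), 'tool_pos': array([ 138.92580782, -583.21922689,  205.05404518]), 'tcp_rot': array([-1.79915950e+02, -6.09608035e-03,  1.33947241e+01]), 'ft_force': array([ 0.28071473, -0.71911415,  0.56783527]), 'wrist_torque': array([-0.06648591, -0.01768463,  0.00363103]), 'grip_force': 0.0, 'finger_gap': 85.37805625239217}
```

View pics/scene0.png

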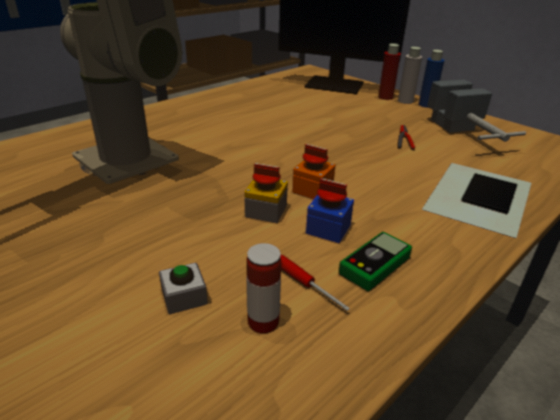

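View pics/side0.png

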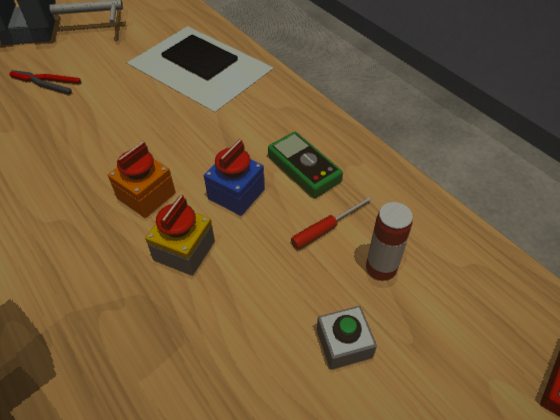

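Candidates for the button: yellow-topped box at scene (266,190) / side (180,235); the orange look-alike at scene (314,172) / side (140,180); the blue one at scene (330,208) / side (235,178). By the description it is the yellow one. Next is a close crop to check that.

Run:
```python
import cv2,numpy as np
a=cv2.imread("pics/side0.png")[185:275,140:220]; b=cv2.imread("pics/scene0.png")[155:225,235:300]
f=lambda i:cv2.resize(i,(400,int(400*i.shape[0]/i.shape[1])),interpolation=cv2.INTER_CUBIC)
a,b=f(a),f(b); print(a.shape,b.shape)
c=np.zeros((450,800,3),np.uint8);c[:a.shape[0],:400]=a;c[:b.shape[0],400:]=b
c=cv2.convertScaleAbs(c,alpha=1.6)
cv2.imwrite("pics/crop.png",c)
```

```text
(450, 400, 3) (430, 400, 3)
```

View pics/crop.png

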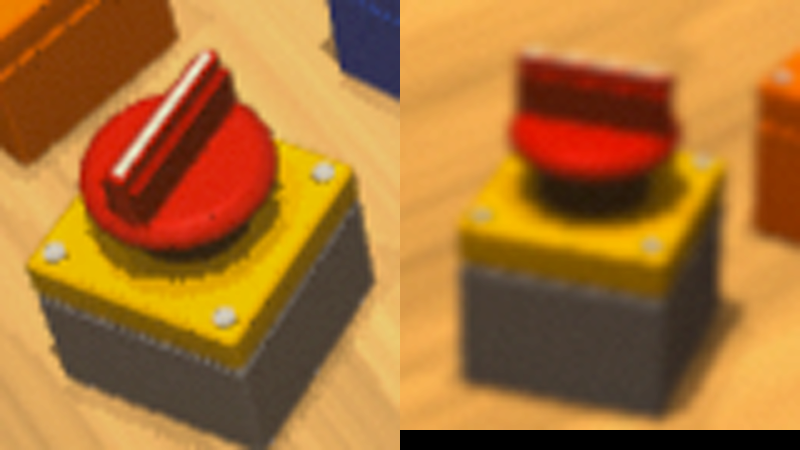

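The crop confirms it: grey box, yellow top, red head. The white bar line runs from side (163.4,220.4) to (182.2,195.6), and from scene (255.3,163.1) to (279.2,167.2).

```bash
cat > h.py <<'E'
import numpy as np
from scipy.spatial.transform import Rotation as R
from bench import r, snapshot, get_calibration
def on_z(c,uv,z):
    f=210/np.tan(np.radians(c["fovy"]/2))
    d=R.from_euler("xyz",c["orientation"],degrees=True).apply([(uv[0]-c["cx"])/f,-(uv[1]-c["cy"])/f,-1])
    e=np.array(c["eye"]);return e+d*(z-e[2])/d[2]
def proj(c,p):
    f=210/np.tan(np.radians(c["fovy"]/2))
    q=R.from_euler("xyz",c["orientation"],degrees=True).inv().apply(np.array(p)-c["eye"])
    return np.array([c["cx"]+f*q[0]/-q[2],c["cy"]-f*q[1]/-q[2]])
E
python3 - <<'E'
from h import *
for n,P in(("side",[(163.4,220.4),(182.2,195.6)]),("scene",[(255.3,163.1),(279.2,167.2)])):
    c=get_calibration(n);a,b=[on_z(c,p,122) for p in P]
    print(n,a[:2],b[:2],(a+b)[:2]/2,np.linalg.norm(a-b),np.degrees(np.arctan2(*(b-a)[1::-1])))
c=get_calibration("side")
for p in [(145.6,238),(187.6,254.6),(211,218)]:print("corner",on_z(c,p,70)[:2])
for n,p,z in(("orange",(140,160),90),("blue",(232,160),90),("can",(395,217),150),("green",(348,325),67)):print(n,on_z(c,p,z)[:2])
s=r.sense();print(R.from_euler("xyz",s["tcp_rot"],degrees=True).as_matrix().round(3))
w=get_calibration("wrist");print(w["eye"]-s["tool_pos"])
E
```

```text
side [447.48919064  90.7546317 ] [495.71972108 116.8695863 ] [471.60445586 103.812109  ] 54.846831453608054 28.433820206766896
scene [449.99517343  94.35013447] [499.11886567 120.34598325] [474.55701955 107.34805886] 55.578064855121404 27.887420356257227
corner [418.78586742 117.81736703]
corner [456.17145355  48.26912385]
corner [524.74031315  88.09577594]
orange [488.00878035 262.62854187]
blue [618.52167203 162.54630238]
can [ 716.0510449  -135.18133068]
green [ 577.61480155 -196.41163092]
[[ 0.973  0.232 -0.   ]
 [ 0.232 -0.973  0.001]
 [ 0.    -0.001 -1.   ]]
[ 76.64592931  17.5182172  168.46105401]
```

step_arm([
  [[40,-49,0],0],
  [[80,-98,0],-2],
  [[120,-147,0],-4],
  [[160,-196,0],-6],
  [[200,-245,0],-8],
  [[240,-294,0],-10],
  [[280,-343,0],-12],
  [[320,-392,0],-14],
  [[360,-441,0],-14.6],
  [[400,-490,0],-14.6],
  [[440,-539,0],-14.6],
  [[484.8,-592.8,0],-14.6],
], fingers=0, squeeze=20)

```text
time: 1.35
tool_pos: [401.0, -41.6, 206.0]
tcp_rot: [180.0, -0.0, 28.0]
ft_force: [1.5, -1.3, 0.6]
finger_gap: -0.3
grip_force: 0.0
```

step_arm([
  [[33,-24,0],0],
  [[66,-48,0],0],
  [[100,-72,0],0],
  [[132.5,-96,0],0],
  [[132.5,-96,0],0],
  [[132.5,-96,0],0],
  [[132.5,-96,0],0],
])

```text
time: 2.05
tool_pos: [472.1, 102.6, 205.6]
tcp_rot: [180.0, 0.1, 28.0]
ft_force: [-0.3, -0.7, 0.5]
finger_gap: -0.3
grip_force: 0.0
```

Run:
```python
from h import *
import cv2
s=r.sense();c=get_calibration("wrist");i=snapshot("wrist");cv2.imwrite("pics/w1.png",cv2.convertScaleAbs(i,alpha=1.5))
np.save("w1.npy",c,allow_pickle=True)
print(s["tool_pos"],s["tcp_rot"],s["joint_pos"],c["eye"]-s["tool_pos"])
for p in [(473,105,122),(s["tool_pos"][0],s["tool_pos"][1],122)]:print(proj(c,p))
```

```text
[472.09479878 102.62636979 205.59139893] [1.79997524e+02 5.13944047e-02 2.79789408e+01] [ 6.19829477e+00 -1.08675822e+01  1.03274787e+02 -2.13875576e-02
  8.76396025e+01  6.82202425e+01] [ 69.644356    36.59274782 168.41261065]
[279.27043039 204.10421914]
[281.37466017 206.40120687]
```

View pics/w1.png

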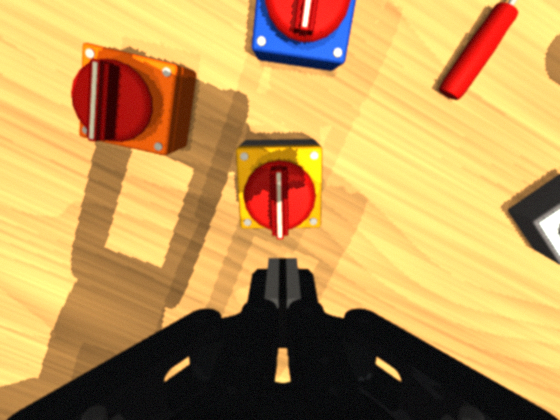

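The bar's white line runs (279,171)–(280,237) in the wrist view, midpoint (279.5,204). That matches the estimated (473,105), and the shut fingertips show at (283,262). Going down close above the bar.

step_arm([
  [[0,0,15],0],
  [[0,0,30],0],
  [[0,0,45],0],
  [[0,0,58],0],
  [[0,0,64],0],
  [[0,0,64],0],
  [[0,0,64],0],
])

```text
time: 2.8
tool_pos: [472.7, 103.3, 142.1]
tcp_rot: [180.0, -0.0, 28.0]
ft_force: [-0.1, -0.7, 0.2]
finger_gap: -0.2
grip_force: 0.0
```

step_arm([
  [[1,-1,3],0],
  [[1,-1,6],0],
  [[1,-1,9],0],
  [[1,-1,11],0],
  [[1,-1,11],0],
])

```text
time: 3.3
tool_pos: [472.7, 104.6, 130.5]
tcp_rot: [-180.0, 0.0, 28.0]
ft_force: [0.0, 0.2, -1.3]
finger_gap: -0.1
grip_force: 0.0
```

step_arm([
  [[0,0,1],0],
  [[0,0,2],0],
  [[0,0,3],0],
  [[0,0,3],0],
])

```text
time: 3.7
tool_pos: [472.9, 104.6, 127.8]
tcp_rot: [-180.0, 0.0, 28.0]
ft_force: [-1.1, 0.2, -0.0]
finger_gap: 0.1
grip_force: 0.0
```

step_arm([
  [[0,0,1],0],
  [[0,0,2],0],
  [[0,0,3],0],
  [[0,0,3],0],
])

```text
time: 4.1
tool_pos: [472.8, 104.6, 124.7]
tcp_rot: [-180.0, 0.0, 28.0]
ft_force: [-1.5, -0.6, -0.2]
finger_gap: -0.0
grip_force: 0.0
```

Run:
```python
from h import *
import cv2
a=snapshot("side")[170:275,130:235]; b=snapshot("scene")[120:225,220:325]
i=np.hstack([cv2.resize(x,(400,400),interpolation=cv2.INTER_CUBIC) for x in(a,b)])
cv2.imwrite("pics/p1.png",cv2.convertScaleAbs(i,alpha=1.6));s=r.sense();print(s["ft_force"],s["tool_pos"])
```

```text
[-0.01507794  0.12838721 -0.58056995] [472.90324768 104.63126958 124.85066059]
```

View pics/p1.png

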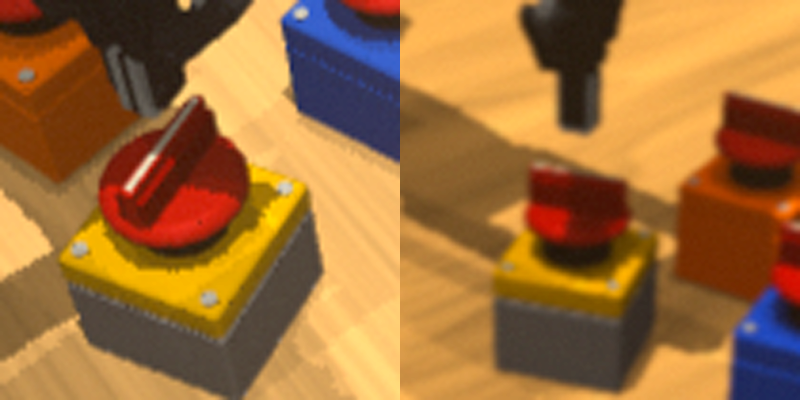

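Run:
```python
from h import *
from scipy.optimize import least_squares
A,B=get_calibration("side"),get_calibration("scene")
for a,b in(((169.4,198.9),(267.2,154.1)),((173.1,208.2),(267.2,164.6))):
    s=least_squares(lambda p:np.r_[proj(A,p)-a,proj(B,p)-b],[473,105,120]);print(s.x,s.fun.round(1))
print(proj(A,(473,105,113.7)),proj(B,(473,105,113.7)))
w=np.load("w1.npy",allow_pickle=True).item()
for z in(122,160,194): print(z,on_z(w,(279.5,204),z), on_z(w,(283,261),z))
```

```text
[470.87743368 106.83019566 144.31723824] [-0.3 -1.3 -1.3  1.3]
[472.42339288 106.4346806  120.20603246] [-0.3 -1.  -1.   1.1]
[174.30835575 210.16081919] [265.86714132 168.58007989]
122 [473.16214002 104.87926952 122.        ] [430.22007829  78.86451283 122.        ]
160 [483.50295391 110.05741819 160.        ] [447.03617941  87.96545923 160.        ]
194 [492.75526106 114.69049858 194.        ] [462.08216462  96.10841126 194.        ]
```

The picture shows the shut tips still in the air: side crop (150,110), scene crop (580,130), about 23 mm above the bar top. The real tips are therefore about 20 mm behind where the TCP reading puts them. I'll go on down and watch the force.

step_arm([
  [[1,1,5],0],
  [[1,1,10],0],
  [[1,1,14],0],
  [[1,1,17],0],
  [[1,1,18],0],
  [[1,1,18],0],
])

```text
time: 4.8
tool_pos: [474.1, 104.2, 106.6]
tcp_rot: [-180.0, 0.0, 28.0]
ft_force: [-0.3, 0.2, -0.3]
finger_gap: -0.1
grip_force: 0.0
```

step_arm([
  [[0,0,1],0],
  [[0,0,2],0],
  [[0,0,3],0],
  [[0,0,4],0],
  [[0,0,4],0],
])

```text
time: 5.3
tool_pos: [474.2, 104.2, 102.7]
tcp_rot: [-180.0, 0.0, 28.0]
ft_force: [0.4, 0.6, -0.0]
finger_gap: -0.3
grip_force: 0.0
```

step_arm([
  [[0,0,1],0],
  [[0,0,2],0],
  [[0,0,3],0],
  [[0,0,3],0],
])

```text
time: 5.7
tool_pos: [474.1, 104.2, 99.7]
tcp_rot: [-180.0, 0.0, 28.0]
ft_force: [-0.1, 0.0, 0.3]
finger_gap: -0.2
grip_force: 0.0
```

step_arm([
  [[0,0,1],0],
  [[0,0,2],0],
  [[0,0,3],0],
  [[0,0,3],0],
])

```text
time: 6.1
tool_pos: [474.2, 104.2, 96.8]
tcp_rot: [-180.0, 0.0, 28.0]
ft_force: [-0.0, 1.0, 0.6]
finger_gap: -0.1
grip_force: 0.0
```

Run:
```python
from h import *
import cv2
a=snapshot("side")[170:275,130:235]; b=snapshot("scene")[120:225,220:325]
i=np.hstack([cv2.resize(x,(400,400),interpolation=cv2.INTER_CUBIC) for x in(a,b)])
cv2.imwrite("pics/p2.png",cv2.convertScaleAbs(i,alpha=1.8));s=r.sense();print(s["ft_force"],s["tool_pos"])
```

```text
[-0.43610224  0.7117378  -0.59565865] [474.28095487 104.21167298  96.88214061]
```

View pics/p2.png

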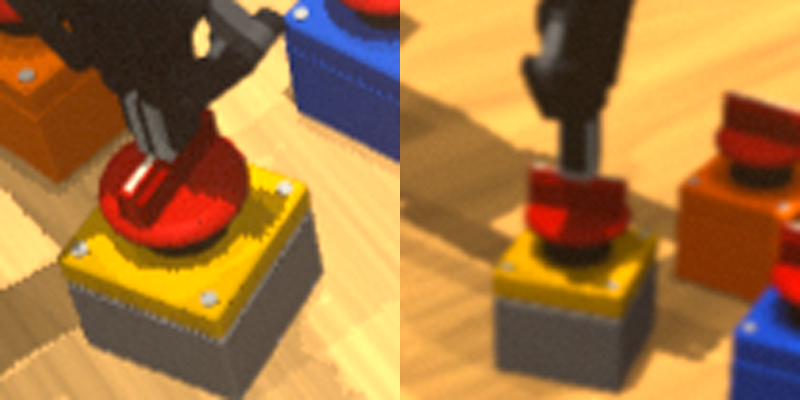

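The tips are now right at the bar top, at scene crop (580,172) against the bar top at y≈168, and the head is not yet pressed. Continuing.

step_arm([
  [[0,0,1],0],
  [[0,0,2],0],
  [[0,0,3],0],
  [[0,0,3],0],
])

```text
time: 6.6
tool_pos: [474.5, 104.2, 94.1]
tcp_rot: [180.0, -0.0, 28.0]
ft_force: [-0.3, -0.5, 3.6]
finger_gap: 0.1
grip_force: 1.9
```

step_arm([
  [[0,0,1],0],
  [[0,0,2],0],
  [[0,0,3],0],
  [[0,0,4],0],
  [[0,0,5],0],
  [[0,0,5],0],
])

```text
time: 7.2
tool_pos: [474.3, 104.2, 88.8]
tcp_rot: [180.0, -0.0, 28.0]
ft_force: [0.9, -0.2, 3.4]
finger_gap: -0.1
grip_force: 1.9
```

step_arm([
  [[0,0,1],0],
  [[0,0,2],0],
  [[0,0,2.5],0],
  [[0,0,2.5],0],
])

```text
time: 7.6
tool_pos: [475.2, 104.3, 87.5]
tcp_rot: [180.0, -0.1, 28.0]
ft_force: [-1.8, -0.5, 10.7]
finger_gap: -0.1
grip_force: 5.3
```

step_arm([
  [[0,0,1],0],
  [[0,0,2],0],
  [[0,0,2],0],
])

```text
time: 7.9
tool_pos: [476.5, 104.5, 87.3]
tcp_rot: [179.9, -0.2, 28.0]
ft_force: [-3.6, 0.1, 21.2]
finger_gap: -0.1
grip_force: 10.6
```

At the end of the stroke, with 21 N. Letting go.

step_arm([
  [[0,0,-3],0],
  [[0,0,-8],0],
  [[0,0,-16],0],
  [[0,0,-28],0],
  [[0,0,-40],0],
  [[0,0,-50],0],
  [[0,0,-50],0],
  [[0,0,-50],0],
  [[0,0,-50],0],
])

```text
time: 8.8
tool_pos: [473.9, 104.2, 133.8]
tcp_rot: [-180.0, 0.0, 28.0]
ft_force: [0.1, 0.3, -0.3]
finger_gap: -0.4
grip_force: 0.0
```

Run:
```python
from h import *
import cv2
a=snapshot("side")[170:275,130:235]; b=snapshot("scene")[120:225,220:325]
i=np.hstack([cv2.resize(x,(400,400),interpolation=cv2.INTER_CUBIC) for x in(a,b)])
cv2.imwrite("pics/p3.png",cv2.convertScaleAbs(i,alpha=1.8));s=r.sense();print(s["ft_force"],s["tool_pos"],s["time"])
```

```text
[-0.21590964 -0.5659979   0.07950082] [473.78501468 104.1423745  133.69375381] 8.9
```

View pics/p3.png

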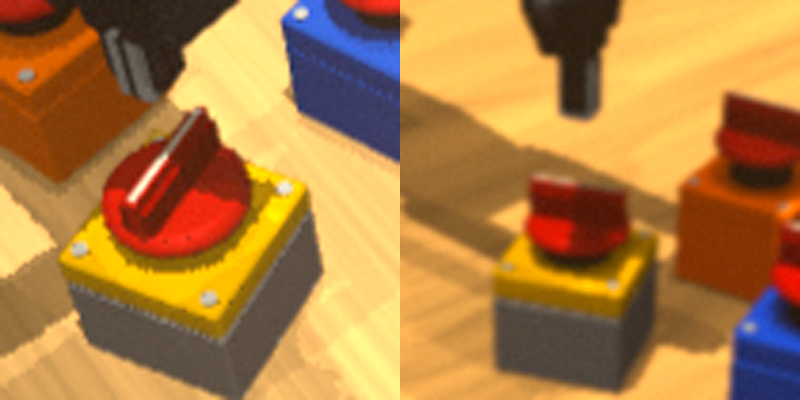

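Latched: the bar is about 9 crop px lower (scene crop y 168→178) with nothing touching it. Next I go to the +x end of the bar on its +y side, clear of it, and lower the tips beside it.

step_arm([
  [[10,-12,0],0],
  [[19,-23,0],0],
  [[19,-23,15],0],
  [[19,-23,30],0],
  [[19,-23,42],0],
  [[19,-23,50],0],
  [[19,-23,54.5],0],
  [[19,-23,54.5],0],
  [[19,-23,54.5],0],
])

```text
time: 9.8
tool_pos: [480.6, 133.3, 80.2]
tcp_rot: [180.0, -0.0, 28.0]
ft_force: [0.0, 0.4, 0.3]
finger_gap: 0.4
grip_force: 0.0
```

Run:
```python
from h import *
import cv2
a=snapshot("side")[170:275,130:235]; b=snapshot("scene")[120:225,220:325]
i=np.hstack([cv2.resize(x,(400,400),interpolation=cv2.INTER_CUBIC) for x in(a,b)])
cv2.imwrite("pics/p4.png",cv2.convertScaleAbs(i,alpha=1.8));s=r.sense();print(s["ft_force"],s["tool_pos"],s["time"])
```

```text
[0.05196536 0.84655141 0.17800947] [480.87266339 133.45770074  80.65347597] 9.9
```

View pics/p4.png

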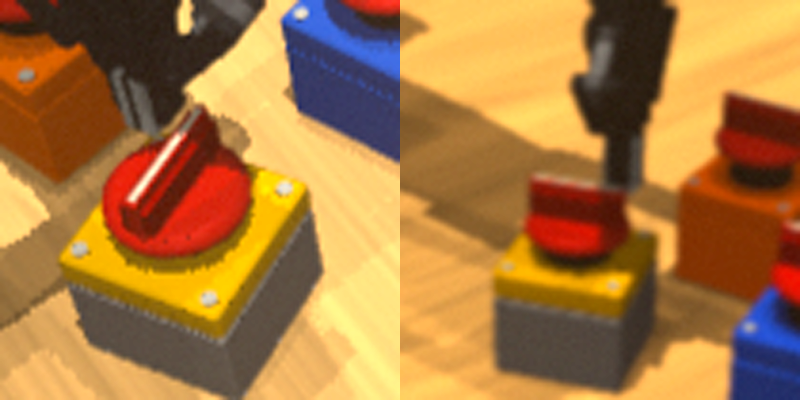

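The tips are beside the bar's +x end on its far side, at scene crop (622,188), clear of the head. Now pushing round the axis, turning with the bar.

step_arm([
  [[-1,3,2],0],
  [[-2,6,2],0],
  [[-1,8,2],5],
  [[0,9.8,2],10],
  [[1,11.6,2],15],
  [[1,11.6,2],15],
])

```text
time: 10.5
tool_pos: [486.6, 123.8, 78.1]
tcp_rot: [-180.0, -0.0, 12.9]
ft_force: [-1.6, 2.2, 0.5]
finger_gap: 0.2
grip_force: 1.8
```

step_arm([
  [[1.3,1.6,0],5],
  [[2.4,3.3,0],10],
  [[3.3,5,0],15],
  [[4.2,6.9,0],20],
  [[4.7,8.4,0],24],
  [[4.7,8.4,0],24],
])

```text
time: 11.1
tool_pos: [493.5, 116.6, 78.5]
tcp_rot: [-180.0, -0.0, -10.9]
ft_force: [-1.0, 2.7, 4.2]
finger_gap: 0.3
grip_force: 2.7
```

Run:
```python
from h import *
import cv2
a=snapshot("side")[170:275,130:235]; b=snapshot("scene")[120:225,220:325]
i=np.hstack([cv2.resize(x,(400,400),interpolation=cv2.INTER_CUBIC) for x in(a,b)])
cv2.imwrite("pics/p5.png",cv2.convertScaleAbs(i,alpha=1.8));s=r.sense();print(s["ft_force"],s["tool_pos"],s["time"])
```

```text
[-0.42204227  2.84900765  4.77036301] [493.37858927 116.68464742  78.36709393] 11.2
```

View pics/p5.png

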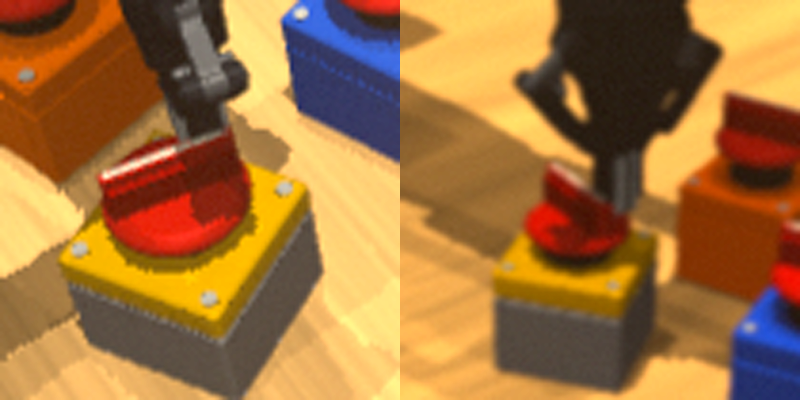

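The head is turned about 38° and now pushes the tips up with 4–5 N, so the latch is released and the tips are holding the head down. Raising with the twist held so it can pop out.

step_arm([
  [[0,0,-1],0],
  [[0,0,-2],0],
  [[0,0,-4],0],
  [[0,0,-6],0],
  [[0,0,-8],0],
  [[0,0,-8],0],
])

```text
time: 11.8
tool_pos: [493.2, 116.5, 86.0]
tcp_rot: [-180.0, -0.0, -11.0]
ft_force: [1.6, 2.1, 1.4]
finger_gap: 0.2
grip_force: 1.5
```

step_arm([
  [[0,-5,-1],0],
  [[0,-10,-1],0],
  [[0,-16,-1],0],
  [[0,-22,-1],0],
  [[0,-28,-1],0],
  [[0,-28,-20],0],
  [[0,-28,-45],0],
  [[0,-28,-75],0],
  [[0,-40,-100],0],
  [[0,-40,-100],0],
  [[0,-40,-100],0],
  [[0,-40,-100],0],
])

```text
time: 13.0
tool_pos: [500.0, 155.6, 184.5]
tcp_rot: [179.9, 0.1, -11.0]
ft_force: [-0.3, -0.8, 0.4]
finger_gap: 0.0
grip_force: 0.0
```

Run:
```python
from h import *
import cv2
a=snapshot("side")[170:275,130:235]; b=snapshot("scene")[120:225,220:325]
i=np.hstack([cv2.resize(x,(400,400),interpolation=cv2.INTER_CUBIC) for x in(a,b)])
cv2.imwrite("pics/p6.png",cv2.convertScaleAbs(i,alpha=1.8));s=r.sense();print(s["ft_force"],s["tool_pos"],s["time"])
```

```text
[ 0.81985894  0.34605903 -0.47301659] [499.8015012  155.44626225 184.30142574] 13.1
```

View pics/p6.png

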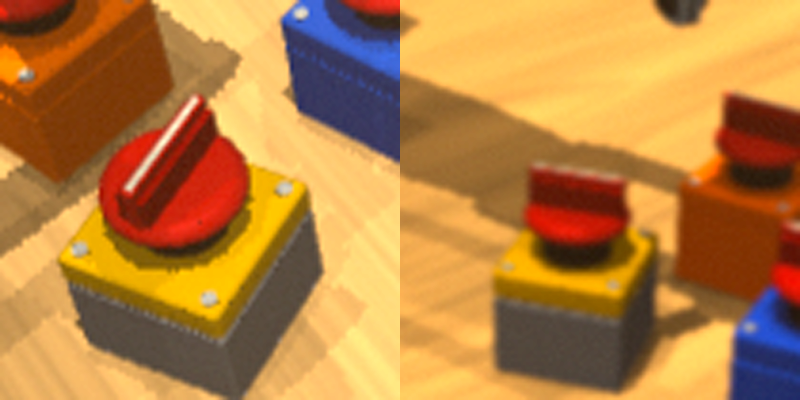

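The bar top is back at scene crop y≈167 and side (198,98), as before pressing, and the bar is turned back. Nothing is touching it. Handing in.

```bash
python3 -c "
from bench import r
print(r.hand_in())"
```

```text
the job is handed in; nothing more can be done
None
```

The emergency-stop button was pushed in until it latched, stayed in by itself when let go, then was twisted clockwise until it unlatched; it is now out and turned back, and I handed the job in at about 13 s (no verdict was returned).

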